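# Open the fold-down work flap of a 3D-print finishing cabinet

### The job

Get the finishing cabinet ready for work: pull both of its slide-out supports all the way out, and only then lower the closed flap gently, under control and never letting it drop, until it lies level on the two supports. With the flap lying there, press the lamp's push button on it fully down and release it. Do not shove the things lying about on the bench, and let go of everything at the end.

Things in the scene. Friction and masses are not known exactly. Their poses are not given: they have to be found in the camera images.
- cabinet: Grey bench cabinet, 300 mm wide, 200 mm deep, 262 mm high, fixed to the bench. Origin: middle of the lower edge of its front face, on the bench (z = 0). Its front face looks along its own -x, its y runs along the front, z up. It stands on the robot's right with its front towards the robot's left (world +y, give or take 0.2 rad). A spool lying flat (46 mm high) and a small meter (50 mm high) are fixed on its roof, 55 mm or more behind the front face.
- support_near (a joint): The near (cabinet -y side, closer to the robot) support: how far it is pulled out of the cabinet, m. 0 = fully in, 0.11 = fully out against its stop; stays where it is left (about 2.5 N of drag). An aluminium bar 24 mm wide and 30 mm high, at cabinet y = -0.10, top face 95 mm over the bench; it slides along the cabinet's -x.
- support_far (a joint): The far (cabinet +y side, farther from the robot) support: how far it is pulled out of the cabinet, m. 0 = fully in, 0.11 = fully out against its stop; stays where it is left (about 2.5 N of drag). The same bar as the near one, at cabinet y = +0.10.
- support_near_pull (a point): Grip point on the near support's pull: an upright black round post, 18 mm in diameter and 60 mm tall; this point lies on its axis 32 mm over its foot (28 mm under its top), 72 mm over the bench. A 12 mm thin level rod joins the post to the bar's end, which is 66 mm behind the post's axis (towards the cabinet); the post stands 70 mm in front of the cabinet's front face when the support is fully in and moves with it along the cabinet's -x.
- support_far_pull (a point): Grip point on the far support's pull: an upright black round post, 18 mm in diameter and 60 mm tall; this point lies on its axis 32 mm over its foot (28 mm under its top), 72 mm over the bench. A 12 mm thin level rod joins the post to the bar's end, which is 66 mm behind the post's axis (towards the cabinet); the post stands 70 mm in front of the cabinet's front face when the support is fully in and moves with it along the cabinet's -x.
- flap (a joint): Angle of the drop-front flap, rad: 0 = closed (upright), 1.571 = level; resting on the pulled-out supports it reads about 1.57 to 1.60. Wooden plate 260 mm wide, 150 mm from hinge to free edge, 14 mm thick, 0.3 to 0.55 kg. The hinge has a slight drag (0.1 N m): the flap stays near upright but falls by itself beyond about 0.2 rad, so it must be held. With the supports in it would sag far below level.
- flap_hinge (a point): Middle of the flap's hinge axis, at cabinet (0, 0, 0.110): 110 mm over the bench in the plane of the cabinet's front face; the axis runs along the cabinet's y. The free edge swings from straight up to the cabinet's -x. The plate reaches from this plane 14 mm outwards (cabinet -x when shut, downwards when level).
- flap_rail (a point): Middle of the flap's grip rail: a round steel bar 12 mm in diameter and 120 mm long, parallel to the hinge, standing off the free edge on two arms at its ends. It lies 200 mm from the hinge axis along the plate and 7 mm outwards, 50 mm beyond the edge (44 mm of free gap). Flap shut: 310 mm over the bench, 48 mm over the cabinet's roof; flap level: 103 mm over the bench.
- lamp_button_top (a point): Middle of the face of the lamp's push button, a round black cap 36 mm across in a 10 mm high, 52 mm wide round grey housing fixed on the flap's inner face, at 95 mm from the hinge and 65 mm from the flap's middle towards cabinet -y. Inside the cabinet while the flap is shut; on top of the flap, facing up, 20 mm over the plate, when it is level.
- lamp_button (a joint): How far the lamp button is pressed, m: 0 = released, 0.008 = fully down (about 5 N); a spring returns it.
- bracket: Bystander: grey printed U bracket, 60 x 35 x 32 mm, on the bench in front of the cabinet between the supports, under where the flap comes to lie.
- glue_jar: Bystander: jar 60 mm across, 75 mm high, on the bench beside the cabinet on its far (+y) side.
- marker: Bystander: blue marker, 130 mm long, 18 mm thick, in the white tray (160 x 260 x 30 mm) on the robot's left.
- cutters: Bystander: cutters with blue handles, about 140 mm long, in the white tray.
- calliper: Bystander: steel calliper, 210 mm long, flat on the bench on the robot's left.
- scraper: Bystander: scraper, 200 mm long, flat on the bench on its far side.
- tape: Bystander: cardboard tape core, 90 mm across, 24 mm high, near the far edge on the left.

How it is judged:
By the outcome, as a careful person would: the job done as asked, in the order asked, and still so for the second after the job is handed in, with the robot touching nothing.
It also fails if it takes over 67 s, if anything falls off the work surface, if the arm or the gripper's body presses on something with over 40 N, if the wrist force passes 120 N, or if a joint passes its speed limit or range.

### The arm

A 6-joint arm with a two-finger parallel gripper is mounted at the origin on the work surface. World frame = base frame: x ahead of the robot, y to its left, z up, the work surface at z = 0. Lengths are in m, angles in rad, forces in N, time in s.
With the tool pointing down it reaches from about 0.275 to 0.825 m from the base axis. Payload 5.2 kg.
Tool frame: the origin (TCP) lies on the centre line of the jaws, within the pads' length; the fingertips stand 17 mm ahead of it and the grasp point (between the pads) lies 2 mm behind it; z points along the fingers, y is the line along which they close (so a half turn about z gives the same grasp; the last joint's range is limited). The gripper opens to 93 mm and grips with 3 to 60 N. Pads are 15 mm wide; open, the fingers measure 128 mm over their backs; the gripper's body (75 mm by 188 mm) begins 65 mm behind the grasp point.
Start: joints at [-1.479, 0.259, 1.535, -0, 1.348, -0.203], TCP at [0.16, -0.526, 0.236] pointing down, gripper open.
Joint ranges: [-3.14, 3.14], [-0.91, 2.08], [0.19, 2.58], [-1.22, 4.36], [0.22, 2.71], [-3.12, 3.12]. Speed limits (rad/s): [2.57, 2.57, 3.14, 3.14, 3.14, 3.14].

### API

Orientations are given as a unit quaternion [w, x, y, z].
In Python, from rig import env gives the robot as it stands. The module is installed in compiled form; this text tells all that it offers.
- The arm moves only by the tool step_arm, never from a script. Its argument "deltas" is a list of rows, each a list of 2 entries, a list of its own where there are three numbers: the shift along the tool's x, y, z in mm, then the turn about the tool's z in rad. A call has 1 to 20 rows; each row shifts and turns the commanded pose from where the row before left it, along the tool's axes as they then stand; what a row does not reach is not made up. A row lasts 1/8 s, in which the tool goes at most 62.5 mm and 10.7 degrees, less where a joint would pass 70% of its speed; a pose out of reach is approached as far as the arm can. A call is refused whole if a number of a shift passes 62.5 or a number of a turn 0.188, either way. A call with a gripper value outside its range is refused whole. "gripper" is the opening, from -1 (shut) to 1 (fully open), so that 0 is half open, set as the call begins (left out, the last holds). The fingers move at their own pace and stop on an object; "force" is the grip in N (left out, the last holds). Time passes only in rows, so rows that do not move let the fingers close. It gives the time, the measured TCP pose, the force, the opening and the grip force at its end, in the units of the state.
- env.read_state(): the state, without advancing time (a new reading comes with each control period).
- env.camera(name): name is "side" or "top"; returns a dict with "pixels" (420x560x3 uint8, red, green, blue), "vfov" (degrees; the focal length in pixels is half the picture's height over the tangent of half this angle, whatever the lens; pixels are square), "cx", "cy" (the principal point, pixels), "k1" (the pictures are not rectified: a ray, as slopes to the right and down, at radius r is drawn at 1 + k1 r^2 times it, then the intrinsics apply), "world_to_cam" (4x4, takes a point from world to camera coordinates). Camera axes: x right, y up, looking along -z (the intrinsics and any distortion apply to the point x, -y, -z); pixel columns grow to the right and rows downward; lengths in m; the calibration is good to about 2 mm. A picture is of the moment at which its call begins. There is no depth.
- env.sign_off(): hands the job in; it is judged then, once.
The state is a dict: "time": time; "q": joint angles; "joint_vel": joint speeds; "joint_efforts": joint torques, N m; "ee_pos": TCP position; "orientation": TCP orientation; "wrist_force": force on the tool from outside, world axes, zero at the start; "ft_torque": the same for the moment, N m; "grip_width": opening from 0.0 (shut) to 1.0 (fully open); "grip_force": force on a finger pad.
Only numpy, scipy, OpenCV 4.12 (cv2) and the standard library are available. Lean on these libraries where they do the work, as an engineer would, in place of code of your own. Each camera call takes 0.05 s, during which the arm holds its last target. There are 200 camera calls.

## Working session

There is one attempt and no reset: what is moved stays moved. The work goes in short steps, Python scripts to look and compute and a tool call to move; the robot and the scene stay as the last step left them, time stands still between calls to the robot, and variables do not carry over. Pictures are saved under pics/ and viewed, at most 10 in all, crops included, and the job is handed in when it is done.

Besides the shell and the picture viewer there is one more tool, called after "Emit:" in YAML: its name, and indented under it one key for each argument. step_arm: Moves the arm, as the interface text tells. Its arguments: {"type":"object","properties":{"deltas":{"type":"array","items":{"type":"array"}},"gripper":{"type":"number"},"force":{"type":"number"}},"required":["deltas"]}

```bash
mkdir -p pics; cat > h.py <<'E'
import numpy as np, cv2
from rig import env
def snap(n):
    c=env.camera(n); return c
def save(c,f): cv2.imwrite('pics/'+f,c['pixels'][:,:,::-1])
def K(c):
    f=210/np.tan(np.radians(c['vfov'])/2); return f
def proj(c,P):
    P=np.atleast_2d(P); M=np.array(c['world_to_cam']); p=P@M[:3,:3].T+M[:3,3]
    s=np.c_[p[:,0]/-p[:,2],-p[:,1]/-p[:,2]]; r2=(s**2).sum(1,keepdims=True)
    s=s*(1+c['k1']*r2); return s*K(c)+[c['cx'],c['cy']]
def ray(c,uv):
    d=(np.array(uv,float)-[c['cx'],c['cy']])/K(c); s=d.copy()
    for _ in range(30): s=d/(1+c['k1']*(s@s))
    M=np.array(c['world_to_cam']); R=M[:3,:3]
    return -R.T@M[:3,3], R.T@np.array([s[0],-s[1],-1.])
def onz(c,uv,z):
    o,d=ray(c,uv); return o+d*(z-o[2])/d[2]
def tri(c1,u1,c2,u2):
    o1,d1=ray(c1,u1);o2,d2=ray(c2,u2)
    t=np.linalg.lstsq(np.c_[d1,-d2],o2-o1,rcond=None)[0]
    a=o1+d1*t[0];b=o2+d2*t[1]; return (a+b)/2,np.linalg.norm(a-b)
E
python3 - <<'E'
from h import *
for n in('side','top'):
    c=snap(n); save(c,n+'0.png'); print(n,c['vfov'],c['cx'],c['cy'],c['k1'],np.round(c['world_to_cam'],3).tolist())
print(env.read_state())
E
```

```text
side 45.93761383277511 284.4634621519089 205.48310469205262 -0.06068196156027402 [[0.978, 0.211, -0.004, -0.595], [-0.199, 0.93, 0.309, -0.051], [0.069, -0.302, 0.951, -1.35], [0.0, 0.0, 0.0, 1.0]]
top 43.97074614688024 290.14567624186145 209.7212634481119 0.013948258060597898 [[0.027, -1.0, 0.004, 0.083], [0.998, 0.027, 0.058, -0.581], [-0.058, 0.003, 0.998, -1.421], [0.0, 0.0, 0.0, 1.0]]
{'time': 0.1, 'q': array([-1.47882428e+00,  2.59271458e-01,  1.53593745e+00, -2.70541444e-05,
        1.34800636e+00, -2.02805176e-01]), 'joint_vel': array([-0.00098353, -0.00257102, -0.00276294,  0.00086344,  0.00037471,
       -0.00045739]), 'joint_efforts': array([ 1.69925122e-03, -4.38213301e+01, -2.84643531e+01,  7.21132150e-02,
        3.62011325e-02, -4.69046608e-05]), 'ee_pos': array([ 0.15975798, -0.52581367,  0.23491462]), 'orientation': array([-8.10794311e-04,  9.89157181e-01,  1.46858477e-01,  3.17668903e-05]), 'wrist_force': array([-0.33845735, -0.21774015, -0.54215774]), 'ft_torque': array([ 0.01370362, -0.01811762,  0.03461784]), 'grip_force': 0.0, 'grip_width': 0.9956434927730601}
```

View pics/side0.png

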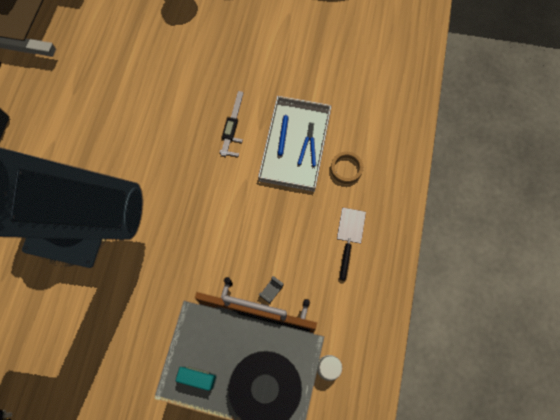

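View pics/top0.png

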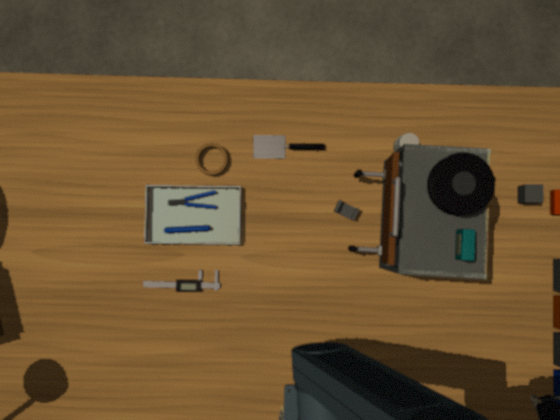

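Side view: posts near (228,283) and (305,303), and the rail from (225,300) to (284,314). Top view: posts near (357,174) and (353,249), with the rail at column 397, rows 178–236. I'll zoom in on both in one composite.

```bash
python3 - <<'E'
from h import *
a=cv2.imread('pics/side0.png')[265:345,180:330]; b=cv2.imread('pics/top0.png')[140:285,330:500]
A=cv2.resize(a,None,fx=5,fy=5,interpolation=cv2.INTER_CUBIC)[:, :750];B=cv2.resize(b,None,fx=3.5,fy=3.5,interpolation=cv2.INTER_CUBIC)
A=cv2.resize(a,None,fx=3.3,fy=3.3)
o=np.zeros((590,800,3),np.uint8); o[:264,:495]=A
B=cv2.resize(b[:95*1,:90],None,fx=3.3,fy=3.3); o[270:270+B.shape[0],:B.shape[1]]=B[:320]
B=cv2.resize(b[60:145,:90],None,fx=3.3,fy=3.3); o[270:270+B.shape[0],400:400+B.shape[1]]=B
cv2.imwrite('pics/z0.png',cv2.convertScaleAbs(o,alpha=1.6))
E
```

```text
(no output)
```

View pics/z0.png

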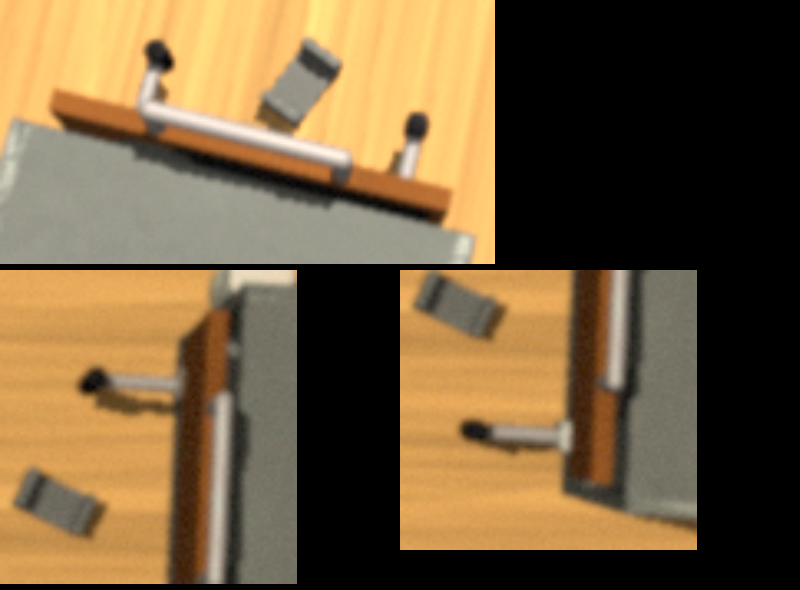

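The crop shows the post tops as dark blobs. The rail ends are at side (224.5,297.7) and (284.5,313.5), and top (396,178) and (394.5,234).

```bash
python3 - <<'E'
from h import *
cs,ct=snap('side'),snap('top')
def blob(c,u,v,r=11):
    g=c['pixels'][v-r:v+r,u-r:u+r].max(2); m=(g<55).astype(np.uint8)
    n,l,s,ce=cv2.connectedComponentsWithStats(m); i=1+np.argmax(s[1:,4]); print(s[i],ce[i]+[u-r,v-r]); return ce[i]+[u-r,v-r]
P={}
for nm,a,b in(('near',(228,283),(353,249)),('far',(305,303),(357,174))):
    ua=blob(cs,*a);ub=blob(ct,*b); p=tri(cs,ua,ct,ub); P[nm]=p[0];print(nm,p, onz(ct,ub,.085),onz(cs,ua,.085))
for nm,a,b in(('railnear',(224.5,297.7),(394.7,234.5)),('railfar',(284.5,313.5),(396,178.5))):
    p=tri(cs,a,ct,b);P[nm]=p[0];print(nm,p,onz(ct,b,.31),onz(cs,a,.31))
for a,b in(('near','far'),('railnear','railfar')):
    d=P[b]-P[a];print(d,np.hypot(d[0],d[1]),np.arctan2(d[1],d[0]),(P[a]+P[b])/2)
E
```

```text
[ 8  6  7  8 42] [227.9047619  281.69047619]
[ 7  8 15  8 50] [354.18 249.18]
near (array([ 0.4778382 , -0.07143849,  0.07427721]), np.float64(0.0056766185704050925)) [ 0.47547233 -0.07140127  0.085     ] [ 0.4819899  -0.07160176  0.085     ]
[ 9  8  6  7 33] [305.6969697  303.12121212]
[ 9  7  8  7 42] [358.42857143 173.66666667]
far (array([ 0.67825575, -0.08069748,  0.06675191]), np.float64(0.002229881073327652)) [ 0.6748286  -0.07872837  0.085     ] [ 0.67903818 -0.08251076  0.085     ]
railnear (array([ 0.51409716, -0.13325071,  0.29648807]), np.float64(0.001750902719723173)) [ 0.51310998 -0.13091128  0.31      ] [ 0.5168882  -0.13421744  0.31      ]
railfar (array([ 0.63929083, -0.1368626 ,  0.28660832]), np.float64(0.000616827869608519)) [ 0.6366556  -0.13191461  0.31      ] [ 0.63958982 -0.13925775  0.31      ]
[ 0.20041755 -0.00925899 -0.00752529] 0.20063130909178517 -0.046165684965969914 [ 0.57804697 -0.07606799  0.07051456]
[ 0.12519367 -0.0036119  -0.00987976] 0.12524576326400477 -0.02884247034923624 [ 0.576694   -0.13505666  0.2915482 ]
```

Emit:
step_arm:
  deltas:
    - [[0,0,-25],-0.1765]
    - [[0,0,-25],-0.1765]
    - [[0,0,-25],-0.1765]
    - [[0,0,-25],-0.1765]
    - [[0,0,-25],-0.1765]
    - [[0,0,-25],-0.1765]
    - [[0,0,-25],-0.1765]
  gripper: 1
  force: 25

```text
time: 1.08
ee_pos: [0.1598, -0.5261, 0.4113]
orientation: [-0.0, 0.719, 0.695, 0.0]
wrist_force: [-0.6, -0.8, 0.0]
grip_width: 1.002
grip_force: 0.0
```

```bash
cat >> h.py <<'E'
def to(x,y,z):
    s=env.read_state(); w,a,b,c=s['orientation']
    R=np.array([[1-2*(b*b+c*c),2*(a*b-w*c),2*(a*c+w*b)],[2*(a*b+w*c),1-2*(a*a+c*c),2*(b*c-w*a)],[2*(a*c-w*b),2*(b*c+w*a),1-2*(a*a+b*b)]])
    d=R.T@(np.array([x,y,z])-s['ee_pos'])*1000
    print('t',round(s['time'],2),'pos',s['ee_pos'].round(4),'psi',np.arctan2(R[1,0],R[0,0]).round(4),'F',s['wrist_force'].round(1),'grip',s['grip_width'].round(3),s['grip_force'],'delta',d.round(1),'q',s['q'].round(2))
E
python3 -c "
from h import *
to(.478,-.072,.41)"
```

```text
Traceback (most recent call last):
  File "h.py", line 27, in to
    print('t',round(s['time'],2),'pos',s['ee_pos'].round(4),'psi',np.arctan2(R[1,0],R[0,0]).round(4),'F',s['wrist_force'].round(1),'grip',s['grip_width'].round(3),s['grip_force'],'delta',d.round(1),'q',s['q'].round(2))
                                                                                                                                          ^^^^^^^^^^^^^^^^^^^^^
AttributeError: 'float' object has no attribute 'round'
```

Emit:
step_arm:
  deltas:
    - [[38.7,25.2,0],0]
    - [[38.7,25.2,0],0]
    - [[38.7,25.2,0],0]
    - [[38.7,25.2,0],0]
    - [[38.7,25.2,0],0]
    - [[38.7,25.2,0],0]
    - [[38.7,25.2,0],0]
    - [[38.7,25.2,0],0]
    - [[38.7,25.2,0],0]
    - [[38.7,25.2,0],0]
    - [[38.7,25.2,0],0]
    - [[38.7,25.2,0],0]
    - [[0,0,50],0]
    - [[0,0,50],0]
    - [[0,0,50],0]
    - [[0,0,50],0]
    - [[0,0,0],0]

```text
time: 3.2
ee_pos: [0.4781, -0.0734, 0.2074]
orientation: [-0.004, 0.721, 0.693, -0.002]
wrist_force: [-0.0, -0.3, 0.8]
grip_width: 0.999
grip_force: 0.0
```

```bash
sed -i "s/s\['grip_width'\].round(3)/round(float(s['grip_width']),3)/" h.py
python3 - <<'E'
from h import *
to(.478,-.072,.08)
cs,ct=snap('side'),snap('top')
a=cs['pixels'][150:345,150:340,::-1];b=ct['pixels'][140:335,290:480,::-1]
o=np.hstack([cv2.resize(i,None,fx=2.1,fy=2.1,interpolation=cv2.INTER_CUBIC) for i in(a,b)])
cv2.imwrite('pics/z1.png',cv2.convertScaleAbs(o,alpha=1.7)); print(o.shape)
E
```

```text
t 3.2 pos [ 0.4781 -0.0734  0.2074] psi 1.5303 F [-0.  -0.3  0.8] grip 0.999 0.0 delta [  1.    0.9 127.4] q [-0.38  0.17  1.72 -0.    1.26 -0.34]
(410, 798, 3)
```

View pics/z1.png

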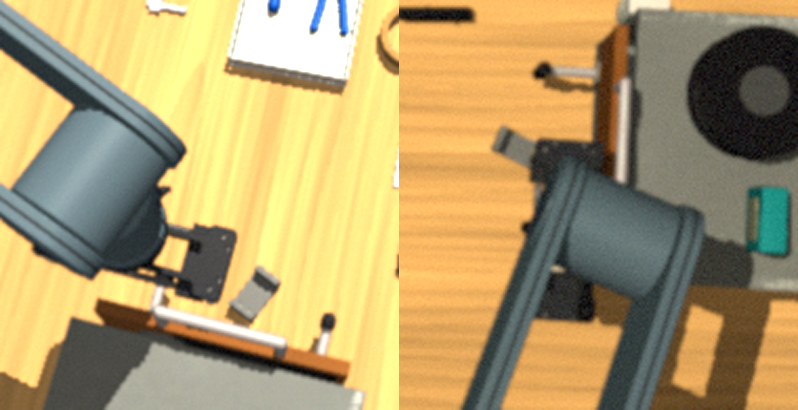

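Side view shows the gripper above the near post with the drum-shaped wrist at (90,175) in the crop; the top view has the drum at (632,235). I'll check the wrist's height against the rail before descending.

```bash
python3 - <<'E'
from h import *
cs,ct=snap('side'),snap('top')
S=lambda u,v:(150+u/2.1,150+v/2.1); T=lambda u,v:(290+(u-399)/2.1,140+v/2.1)
for a,b in(((90,175),(632,235)),((130,225),(632,235)),((208,262),(566,228)),((170,150),(572,160))): print(tri(cs,S(*a),ct,T(*b)))
E
```

```text
(array([ 0.48439552, -0.08249979,  0.58713534]), np.float64(0.00986822976401627))
(array([ 0.49275971, -0.09863114,  0.49276644]), np.float64(0.03145238578007591))
(array([ 0.51261467, -0.07745339,  0.23453694]), np.float64(0.06861884920912219))
(array([ 0.53719615, -0.0422285 ,  0.55940991]), np.float64(0.005061548537933675))
```

The wrist centre is about 0.38 m above the TCP, so it clears the rail. I'll descend and grip.

Emit:
step_arm:
  deltas:
    - [[1,0,32],0]
    - [[0,0,32],0]
    - [[0,0,32],0]
    - [[0,0,32],0]
    - [[0,0,0],0]

```text
time: 4.03
ee_pos: [0.4807, -0.0735, 0.0826]
orientation: [-0.001, 0.721, 0.693, -0.0]
wrist_force: [0.6, -0.1, 0.5]
grip_width: 1.001
grip_force: 0.0
```

Emit:
step_arm:
  deltas:
    - [[0,0,0],0]
    - [[0,0,0],0]
    - [[0,0,0],0]
    - [[0,0,0],0]
    - [[0,0,0],0]
    - [[0,0,0],0]
  gripper: -1
  force: 25

```text
time: 4.78
ee_pos: [0.4808, -0.0735, 0.0826]
orientation: [-0.0, 0.721, 0.693, -0.0]
wrist_force: [0.6, 0.3, -0.2]
grip_width: 0.403
grip_force: 0.0
```

```bash
python3 -c "
from h import *
to(.478,-.072,.08)"
```

```text
t 4.78 pos [ 0.4808 -0.0735  0.0826] psi 1.5303 F [ 0.6  0.3 -0.2] grip 0.403 0.0 delta [ 1.4 -2.8  2.6] q [-0.38  0.31  1.88 -0.    0.95 -0.34]
```

Emit:
step_arm:
  deltas:
    - [[0,0,0],0]
    - [[0,0,0],0]
    - [[0,0,0],0]
    - [[0,0,0],0]

```text
time: 5.28
ee_pos: [0.4782, -0.0732, 0.0823]
orientation: [-0.002, 0.721, 0.693, -0.002]
wrist_force: [-7.9, -1.1, 6.2]
grip_width: 0.188
grip_force: 25.0
```

Gripped: a width of 17.5 mm matches the post. Pulling along tool x.

Emit:
step_arm:
  deltas:
    - [[5,-2,0],0]
    - [[10,0,0],0]
    - [[15,0,0],0]
    - [[15,0,0],0]
    - [[15,0,0],0]
    - [[15,0,0],0]
    - [[15,0,0],0]
    - [[10,0,0],0]
    - [[4,0,0],0]
    - [[0,0,0],0]

```text
time: 6.52
ee_pos: [0.4814, 0.0276, 0.0823]
orientation: [0.001, 0.72, 0.694, -0.004]
wrist_force: [-8.6, -19.2, 2.3]
grip_width: 0.189
grip_force: 25.0
```

Emit:
step_arm:
  deltas:
    - [[2,-2,0],0]
    - [[2,0,0],0]
    - [[0,0,0],0]
    - [[0,0,0],0]

```text
time: 7.02
ee_pos: [0.4815, 0.0303, 0.0825]
orientation: [0.003, 0.721, 0.693, -0.003]
wrist_force: [-2.2, -23.6, -3.1]
grip_width: 0.185
grip_force: 25.0
```

```bash
python3 - <<'E'
from h import *
to(.478,-.072,.08)
cs,ct=snap('side'),snap('top')
a=cs['pixels'][190:345,150:340,::-1];b=ct['pixels'][140:295,290:480,::-1]
o=np.hstack([cv2.resize(i,None,fx=2.1,fy=2.1,interpolation=cv2.INTER_CUBIC) for i in(a,b)])
cv2.imwrite('pics/z2.png',cv2.convertScaleAbs(o,alpha=1.7)); print(o.shape)
E
```

```text
t 7.03 pos [0.4815 0.0303 0.0825] psi 1.5323 F [ -2.2 -23.6  -3.1] grip 0.185 24.999310076236725 delta [-102.4    0.5    3.3] q [-0.16  0.31  1.89 -0.01  0.94 -0.12]
(326, 798, 3)
```

View pics/z2.png

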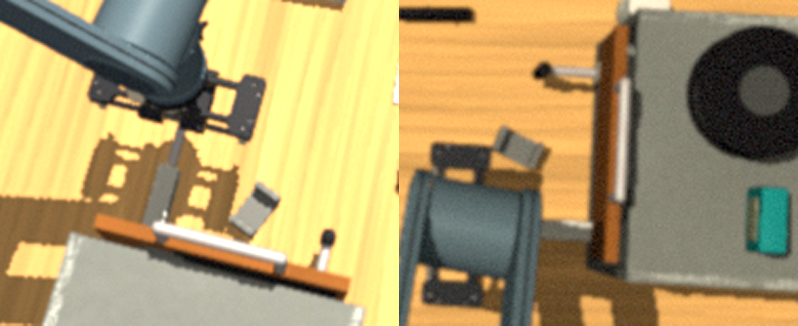

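Side view: the near bar is out, with its end at crop (168,165). I'll open, rise, and measure the post.

Emit:
step_arm:
  deltas:
    - [[-3,0,0],0]
    - [[0,0,0],0]
    - [[0,0,0],0]
    - [[0,0,0],0]
    - [[0,0,-40],0]
    - [[0,0,-60],0]
    - [[0,0,-60],0]
    - [[0,40,-50],0]
    - [[0,50,-30],0]
    - [[0,50,0],0]
    - [[0,50,0],0]
    - [[0,10,0],0]
  gripper: 0.2

```text
time: 8.62
ee_pos: [0.6818, 0.0236, 0.319]
orientation: [-0.001, 0.721, 0.693, -0.001]
wrist_force: [-0.6, 0.1, -0.4]
grip_width: 0.599
grip_force: 0.0
```

```bash
python3 - <<'E'
from h import *
to(.678,-.0815,.20)
cs,ct=snap('side'),snap('top')
a=cs['pixels'][190:345,150:340,::-1];b=ct['pixels'][140:295,290:480,::-1]
o=np.hstack([cv2.resize(i,None,fx=2.1,fy=2.1,interpolation=cv2.INTER_CUBIC) for i in(a,b)])
cv2.imwrite('pics/z3.png',cv2.convertScaleAbs(o,alpha=1.7)); save(cs,'s3.png');save(ct,'t3.png')
print(proj(ct,[[.482,.03,.085],[.482,.036,.085]]),proj(cs,[[.482,.03,.085],[.482,.036,.085]]))
E
```

```text
t 8.62 pos [0.6818 0.0236 0.319 ] psi 1.5304 F [-0.6  0.1 -0.4] grip 0.599 0.0 delta [-105.2    0.7  119. ] q [-0.13  0.48  1.02  0.    1.65 -0.09]
[[315.56987079 245.640889  ]
 [313.28247196 245.57932885]] [[237.73272591 242.34100913]
 [238.29973776 240.07358693]]
```

View pics/z3.png

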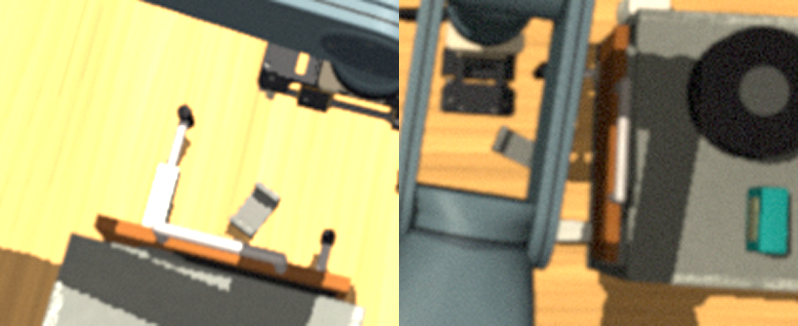

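Side view: the near post now sits at crop (186,116), raw about (238.6,245). I'll compute how far it moved.

```bash
python3 - <<'E'
from h import *
cs=snap('side')
for f,u,v in(('pics/side0.png',228,282),('pics/s3.png',239,244),('pics/side0.png',305,302),('pics/s3.png',305,302)):
    im=cv2.imread(f); r=11
    for t in(45,55,70):
        m=(im[v-r:v+r,u-r:u+r].max(2)<t).astype(np.uint8)
        n,l,s,ce=cv2.connectedComponentsWithStats(m); i=1+np.argmax(s[1:,4]); c=ce[i]+[u-r,v-r]
        print(f,t,s[i],c.round(1),onz(cs,c,.075).round(4))
E
```

```text
pics/side0.png 45 [ 8  7  7  8 38] [227.7 281.6] [ 0.48   -0.0701  0.075 ]
pics/side0.png 55 [ 8  7  7  8 42] [227.9 281.7] [ 0.4805 -0.0703  0.075 ]
pics/side0.png 70 [ 7  7  8  9 49] [227.7 281.8] [ 0.4801 -0.0706  0.075 ]
pics/s3.png 45 [ 8  8  6  9 28] [238.2 245.1] [0.4835 0.0256 0.075 ]
pics/s3.png 55 [ 7  8  7  9 37] [238.2 244.9] [0.4833 0.0259 0.075 ]
pics/s3.png 70 [ 7  8  7  9 44] [238.1 244.9] [0.483  0.0258 0.075 ]
pics/side0.png 45 [10  9  5  7 27] [305.8 303. ] [ 0.6793 -0.0809  0.075 ]
pics/side0.png 55 [ 9  9  6  7 33] [305.7 303.1] [ 0.6792 -0.0813  0.075 ]
pics/side0.png 70 [ 9  9  6  8 41] [305.6 303.3] [ 0.679  -0.0817  0.075 ]
pics/s3.png 45 [10  9  5  6 24] [306.  302.7] [ 0.6796 -0.0801  0.075 ]
pics/s3.png 55 [10  9  5  7 28] [305.9 302.7] [ 0.6795 -0.0802  0.075 ]
pics/s3.png 70 [ 9  9  6  7 33] [305.7 303.1] [ 0.6792 -0.0813  0.075 ]
```

Emit:
step_arm:
  deltas:
    - [[-50,0,0],0]
    - [[-54,-2,30],0]
    - [[0,0,50],0]
    - [[0,0,0],0]

```text
time: 9.28
ee_pos: [0.67, -0.0799, 0.2381]
orientation: [-0.004, 0.722, 0.692, -0.002]
wrist_force: [-0.3, -0.1, -0.5]
grip_width: 0.603
grip_force: 0.0
```

```bash
python3 - <<'E'
from h import *
to(.6775,-.0805,.082)
c=snap('top')
for q in((.6775,),): pass
A=onz(c,(403.3,149.5),.262);B=onz(c,(399,271),.262);print(A,B,np.arctan2(*(A-B)[[1,0]]))
im=cv2.imread('pics/top0.png')
for v in range(155,265,12): print(v, [tuple(int(k) for k in im[v,u]) for u in range(384,404,2)])
E
```

```text
t 9.28 pos [ 0.67   -0.0799  0.2381] psi 1.5292 F [-0.3 -0.1 -0.5] grip 0.603 0.0 delta [ -0.7   8.8 156.1] q [-0.28  0.49  1.19  0.    1.47 -0.24]
[ 0.71033199 -0.15758576  0.262     ] [ 0.4311874  -0.15173717  0.262     ] -0.02094876020679153
155 [(53, 98, 134), (47, 97, 133), (49, 93, 129), (40, 73, 101), (15, 41, 65), (23, 50, 84), (22, 50, 87), (17, 44, 77), (15, 23, 30), (27, 30, 33)]
167 [(28, 44, 58), (13, 28, 43), (8, 26, 42), (13, 27, 46), (11, 36, 66), (13, 46, 84), (18, 47, 83), (23, 41, 65), (31, 34, 36), (37, 43, 44)]
179 [(29, 38, 48), (13, 25, 41), (12, 28, 47), (14, 27, 47), (18, 41, 69), (53, 62, 77), (92, 102, 110), (92, 103, 110), (52, 60, 65), (46, 53, 54)]
191 [(21, 30, 41), (2, 20, 41), (0, 18, 41), (12, 31, 56), (22, 50, 85), (63, 75, 92), (106, 117, 124), (90, 100, 106), (38, 43, 46), (24, 31, 29)]
203 [(16, 30, 42), (11, 24, 42), (15, 28, 47), (6, 36, 64), (22, 53, 88), (73, 82, 97), (108, 117, 126), (77, 85, 92), (27, 33, 35), (36, 38, 40)]
215 [(8, 23, 39), (14, 28, 43), (0, 22, 44), (17, 41, 72), (34, 57, 87), (88, 98, 108), (107, 117, 124), (62, 68, 73), (26, 28, 28), (33, 37, 35)]
227 [(14, 28, 45), (12, 25, 44), (11, 26, 48), (10, 44, 79), (50, 67, 91), (101, 112, 119), (96, 106, 113), (46, 52, 57), (25, 28, 29), (34, 40, 41)]
239 [(7, 21, 41), (11, 24, 42), (8, 31, 59), (18, 47, 87), (22, 50, 87), (24, 47, 79), (23, 27, 37), (20, 17, 20), (44, 52, 54), (59, 70, 69)]
251 [(7, 21, 43), (11, 25, 43), (12, 38, 70), (18, 52, 88), (24, 53, 91), (29, 46, 75), (26, 27, 31), (35, 41, 38), (59, 66, 70), (65, 73, 75)]
263 [(17, 27, 33), (31, 38, 52), (19, 47, 77), (23, 53, 88), (23, 51, 88), (25, 39, 58), (31, 34, 35), (43, 51, 52), (62, 73, 74), (61, 71, 72)]
```

Emit:
step_arm:
  deltas:
    - [[0,0,30],0]
    - [[0,0,0],0]
    - [[0,0,0],0]

```text
time: 9.7
ee_pos: [0.6747, -0.0798, 0.2144]
orientation: [0.002, 0.721, 0.693, 0.001]
wrist_force: [0.1, 0.3, -0.1]
grip_width: 0.601
grip_force: 0.0
```

Emit:
step_arm:
  deltas:
    - [[0,2,50],0]
    - [[0,0,50],0]
    - [[0,0,32],0]
    - [[0,0,0],0]
    - [[0,0,0],0]

```text
time: 10.32
ee_pos: [0.6775, -0.0807, 0.0822]
orientation: [0.002, 0.721, 0.693, 0.001]
wrist_force: [0.6, 0.2, 0.0]
grip_width: 0.597
grip_force: 0.0
```

Emit:
step_arm:
  deltas:
    - [[0,0,0],0]
    - [[0,0,0],0]
    - [[0,0,0],0]
    - [[0,0,0],0]
    - [[0,0,0],0]
  gripper: -1
  force: 35

```text
time: 10.95
ee_pos: [0.6779, -0.0805, 0.0798]
orientation: [0.002, 0.721, 0.693, 0.002]
wrist_force: [7.3, -0.1, -3.2]
grip_width: 0.188
grip_force: 35.0
```

Emit:
step_arm:
  deltas:
    - [[5,1,0],0]
    - [[10,0,0],0]
    - [[15,0,0],0]
    - [[15,0,0],0]
    - [[15,0,0],0]
    - [[15,0,0],0]
    - [[15,0,0],0]
    - [[8,0,0],0]
    - [[0,0,0],0]
    - [[0,0,0],0]

```text
time: 12.2
ee_pos: [0.6811, 0.0187, 0.0798]
orientation: [-0.0, 0.721, 0.693, 0.001]
wrist_force: [4.8, 2.1, 1.2]
grip_width: 0.183
grip_force: 35.0
```

Emit:
step_arm:
  deltas:
    - [[3,0,0],0]
    - [[3,0,0],0]
    - [[3,0,0],0]
    - [[0,0,0],0]
    - [[0,0,0],0]

```text
time: 12.82
ee_pos: [0.6812, 0.0205, 0.0798]
orientation: [0.003, 0.722, 0.692, -0.003]
wrist_force: [2.3, -17.9, 1.1]
grip_width: 0.186
grip_force: 35.0
```

Both stops came up at a similar travel with a rising force. I'll release the far one without backing off, then re-pull the near one, which I nudged back 3 mm.

Emit:
step_arm:
  deltas:
    - [[0,0,0],0]
    - [[0,0,0],0]
    - [[0,0,0],0]
    - [[0,0,0],0]
    - [[0,0,-50],0]
    - [[0,-20,-50],0]
    - [[0,-60,0],0]
    - [[0,-60,0],0]
    - [[0,-60,0],0]
    - [[0,-2,0],0]
    - [[0,0,0],0]
  gripper: 0.2

```text
time: 14.2
ee_pos: [0.4801, 0.0347, 0.1803]
orientation: [0.001, 0.721, 0.693, 0.001]
wrist_force: [0.3, 0.1, 0.6]
grip_width: 0.6
grip_force: 0.0
```

```bash
python3 - <<'E'
from h import *
to(.4805,.0275,.08)
cs,ct=snap('side'),snap('top')
cv2.imwrite('pics/s4.png',cs['pixels'][:,:,::-1]);cv2.imwrite('pics/t4.png',ct['pixels'][:,:,::-1])
for c,u0,v0 in((cs,*proj(cs,[.68,.025,.075])[0].astype(int)),(cs,*proj(cs,[.483,.026,.075])[0].astype(int)),(ct,*proj(ct,[.68,.025,.075])[0].astype(int))):
    r=14;m=(c['pixels'][v0-r:v0+r,u0-r:u0+r].max(2)<60).astype(np.uint8)
    n,l,s,ce=cv2.connectedComponentsWithStats(m)
    for i in range(1,n):
        if s[i,4]>12: p=ce[i]+[u0-r,v0-r];print(s[i],p,onz(c,p,.075))
a=cs['pixels'][190:345,150:340,::-1];b=ct['pixels'][140:295,290:480,::-1]
o=np.hstack([cv2.resize(i,None,fx=2.1,fy=2.1,interpolation=cv2.INTER_CUBIC) for i in(a,b)])
cv2.imwrite('pics/z4.png',cv2.convertScaleAbs(o,alpha=1.7))
E
```

```text
t 14.2 pos [0.4801 0.0347 0.1803] psi 1.5305 F [0.3 0.1 0.6] grip 0.6 0.0 delta [ -7.2   0.4 100.3] q [-0.16  0.18  1.78  0.    1.18 -0.12]
[12 13  7  7 33] [315.09090909 263.39393939] [0.68259503 0.02021708 0.075     ]
[  0   0  28  20 237] [241.96624473 237.16033755] [0.48781319 0.04760245 0.075     ]
[13 11  7  7 34] [320.64705882 171.08823529] [0.68031844 0.02068951 0.075     ]
```

View pics/z4.png

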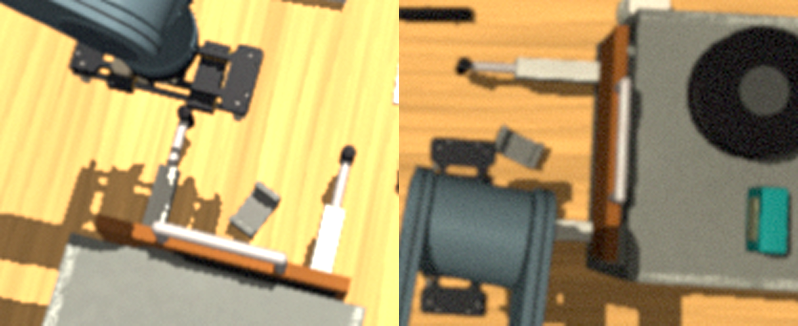

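Top view: the far bar shows about 101 mm beyond the flap's front plus 14 mm of plate, so it's fully out. Now the near one again.

Emit:
step_arm:
  deltas:
    - [[-7.5,0,50],0]
    - [[0,0,50],0]
    - [[0,0,0],0]
    - [[0,0,0],0]

```text
time: 14.8
ee_pos: [0.4807, 0.0269, 0.0805]
orientation: [0.001, 0.721, 0.693, 0.0]
wrist_force: [-0.7, 0.0, -0.3]
grip_width: 0.599
grip_force: 0.0
```

Emit:
step_arm:
  deltas:
    - [[0,0,0],0]
    - [[0,0,0],0]
    - [[0,0,0],0]
    - [[0,0,0],0]
    - [[0,0,0],0]
    - [[3,0,0],0]
    - [[3,0,0],0]
    - [[3,0,0],0]
    - [[2,0,0],0]
    - [[0,0,0],0]
    - [[0,0,0],0]
  gripper: -1
  force: 40

```text
time: 16.18
ee_pos: [0.4814, 0.0314, 0.08]
orientation: [0.005, 0.721, 0.693, -0.003]
wrist_force: [3.6, -30.3, -3.7]
grip_width: 0.186
grip_force: 40.0
```

Emit:
step_arm:
  deltas:
    - [[0,0,0],0]
    - [[0,0,0],0]
    - [[0,0,0],0]
    - [[0,0,0],0]
    - [[0,0,-40],0]
    - [[0,0,-50],0]
    - [[0,0,-25],0.1745]
    - [[0,0,-25],0.1745]
    - [[0,0,-25],0.1745]
    - [[0,0,-25],0.1745]
    - [[0,0,-25],0.1745]
    - [[0,0,-25],0.1745]
    - [[0,0,-25],0.1745]
    - [[0,0,-25],0.1745]
    - [[0,0,-25],0.1745]
    - [[0,0,0],0]
  gripper: 0.2

```text
time: 18.18
ee_pos: [0.48, 0.0384, 0.396]
orientation: [0.0, 1.0, -0.019, 0.002]
wrist_force: [-0.4, -0.4, -0.8]
grip_width: 0.6
grip_force: 0.0
```

```bash
python3 - <<'E'
from h import *
to(.577,-.138,.40)
ct=snap('top');cs=snap('side');save(ct,'t5.png');save(cs,'s5.png')
for c,P in((cs,[.482,.03,.075]),(cs,[.68,.02,.075])):
    u0,v0=proj(c,P)[0].astype(int)
    r=12;m=(c['pixels'][v0-r:v0+r,u0-r:u0+r].max(2)<60).astype(np.uint8)
    n,l,s,ce=cv2.connectedComponentsWithStats(m)
    for i in range(1,n):
        if s[i,4]>12: p=ce[i]+[u0-r,v0-r];print(s[i],p,onz(c,p,.075))
# rail rows from start pictures: bright bar, sub-pixel centre, on plane z=.31
im=cv2.imread('pics/top0.png').min(2).astype(float); L=[]
for v in range(182,234,4):
    w=np.clip(im[v,388:406]-45,0,None); u=(w*np.arange(388,406)).sum()/w.sum(); L.append(onz(ct,(u,v),.31))
L=np.array(L);print(np.polyfit(L[:,0],L[:,1],1),L[:,:2].mean(0))
im=cv2.imread('pics/side0.png').min(2).astype(float);L=[]
for u in range(232,282,4):
    v0=int(299+(u-228)*.27);w=np.clip(im[v0-6:v0+7,u]-70,0,None);v=(w*np.arange(v0-6,v0+7)).sum()/w.sum();L.append(onz(cs,(u,v),.31))
L=np.array(L);print(np.polyfit(L[:,0],L[:,1],1),L[:,:2].mean(0))
E
```

```text
t 18.18 pos [0.48   0.0384 0.396 ] psi -0.0381 F [-0.4 -0.4 -0.8] grip 0.6 0.0 delta [103.7 172.5  -3.5] q [-0.15  0.07  1.38  0.    1.69  1.46]
[ 9 10  7  9 43] [238.09302326 244.86046512] [0.48295309 0.02600878 0.075     ]
[11  9  6  7 32] [315.1875 263.3125] [0.68279146 0.02047033 0.075     ]
[-0.00077757 -0.13412224] [ 0.57593291 -0.13457007]
[-0.03766918 -0.11287708] [ 0.58106485 -0.13476532]
```

```bash
python3 - <<'E'
from h import *
cs,ct=snap('side'),snap('top')
N=tri(cs,(185.2,302),ct,(398.2,272.7));F=tri(cs,(323.3,336.8),ct,(402.7,146));print(N,F,(N[0]+F[0])/2)
print('z.262',onz(cs,(185.2,302),.262),onz(cs,(323.3,336.8),.262),onz(ct,(398.2,272.7),.262),onz(ct,(402.7,146),.262))
im=cv2.imread('pics/top0.png')[140:290,375:415]; im2=cv2.imread('pics/t4.png')[140:200,300:420];s=cv2.imread('pics/s4.png')[280:345,180:335]
o=np.zeros((600,800,3),np.uint8);o[:600,:160]=cv2.resize(im,None,fx=4,fy=4);o[:240,170:650]=cv2.resize(im2,None,fx=4,fy=4);o[250:510,170:790]=cv2.resize(s,None,fx=4,fy=4)
cv2.imwrite('pics/z5.png',cv2.convertScaleAbs(o,alpha=1.8))
E
```

```text
(array([ 0.42665119, -0.1541369 ,  0.24080621]), np.float64(0.0012904442985478273)) (array([ 0.72575853, -0.1623301 ,  0.23057175]), np.float64(0.003039386637393645)) [ 0.57620486 -0.1582335   0.23568898]
z.262 [ 0.43197386 -0.15544425  0.262     ] [ 0.72528169 -0.16384597  0.262     ] [ 0.427291   -0.14997139  0.262     ] [ 0.71843858 -0.15608123  0.262     ]
```

View pics/z5.png

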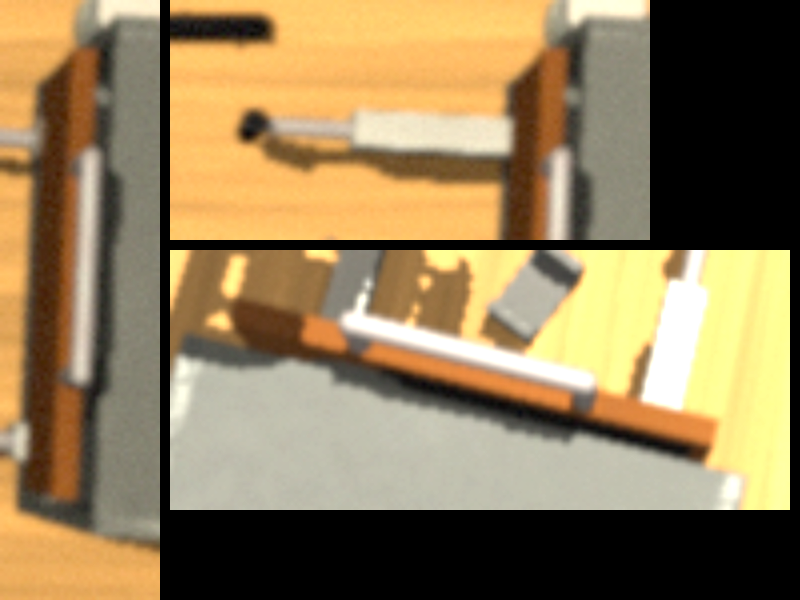

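The roof front edge lies at y ≈ -0.157, and the stops at 180 mm from it, so both supports are fully out. The flap is slightly ajar, about 0.07 rad, with its rail near (0.577,-0.135). Moving above the rail, then down.

Emit:
step_arm:
  deltas:
    - [[26,42.3,0],0]
    - [[26,42.3,0],0]
    - [[26,42.3,0],0]
    - [[26,42.3,0],0]
    - [[0,0,0],0]
    - [[0,0,30],0]
    - [[0,0,30],0]
    - [[0,0,29],0]
    - [[0,0,0],0]
    - [[0,0,0],0]

```text
time: 19.62
ee_pos: [0.5766, -0.1346, 0.3066]
orientation: [0.0, 1.0, -0.02, 0.001]
wrist_force: [0.1, -1.1, 0.2]
grip_width: 0.6
grip_force: 0.0
```

```bash
python3 - <<'E'
from h import *
to(.5775,-.1346,.307)
cs,ct=snap('side'),snap('top')
a=cs['pixels'][190:345,150:340,::-1];b=ct['pixels'][140:295,320:510,::-1]
o=np.hstack([cv2.resize(i,None,fx=2.1,fy=2.1,interpolation=cv2.INTER_CUBIC) for i in(a,b)])
cv2.imwrite('pics/z6.png',cv2.convertScaleAbs(o,alpha=1.7))
E
```

```text
t 19.62 pos [ 0.5766 -0.1346  0.3066] psi -0.0391 F [ 0.1 -1.1  0.2] grip 0.6 0.0 delta [ 0.9  0.  -0.4] q [-0.42  0.3   1.31  0.    1.53  1.19]
```

View pics/z6.png

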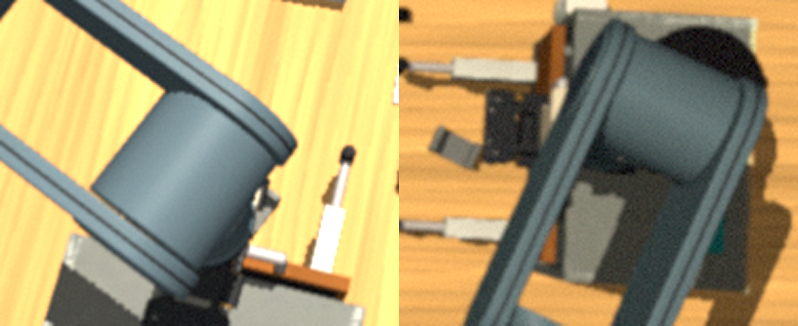

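The fingers straddle the rail (side view around crop (240,260)). Closing.

Emit:
step_arm:
  deltas:
    - [[0,0,0],0]
    - [[0,0,0],0]
    - [[0,0,0],0]
    - [[0,0,0],0]
    - [[0,0,0],0]
    - [[0,0,0],0]
  gripper: -1
  force: 20

```text
time: 20.48
ee_pos: [0.5765, -0.1351, 0.3054]
orientation: [-0.0, 1.0, -0.02, -0.0]
wrist_force: [-0.8, -0.2, -0.0]
grip_width: 0.124
grip_force: 20.0
```

```bash
python3 - <<'E'
import numpy as np
t=np.linspace(.075,1.571,41);o=200*np.sin(t)+7*np.cos(t);z=200*np.cos(t)-7*np.sin(t)
do,dz=np.diff(o),-np.diff(z)
print([[float(round(-a,1)),float(round(b,1))] for a,b in zip(do,dz)],o[-1]-o[0],z[0]-z[-1])
E
```

```text
[[-7.4, 1.0], [-7.4, 1.2], [-7.3, 1.5], [-7.3, 1.8], [-7.2, 2.1], [-7.1, 2.3], [-7.0, 2.6], [-6.9, 2.8], [-6.8, 3.1], [-6.7, 3.4], [-6.6, 3.6], [-6.4, 3.8], [-6.3, 4.1], [-6.1, 4.3], [-5.9, 4.5], [-5.8, 4.8], [-5.6, 5.0], [-5.4, 5.2], [-5.2, 5.4], [-5.0, 5.6], [-4.8, 5.8], [-4.6, 5.9], [-4.3, 6.1], [-4.1, 6.3], [-3.9, 6.4], [-3.6, 6.5], [-3.4, 6.7], [-3.1, 6.8], [-2.9, 6.9], [-2.6, 7.0], [-2.4, 7.1], [-2.1, 7.2], [-1.8, 7.3], [-1.5, 7.3], [-1.3, 7.4], [-1.0, 7.4], [-0.7, 7.4], [-0.4, 7.5], [-0.2, 7.5], [0.1, 7.5]] 178.0323069579628 205.95399016708163
```

Emit:
step_arm:
  deltas:
    - [[0,-7.4,1.0],0]
    - [[0,-7.4,1.2],0]
    - [[0,-7.3,1.5],0]
    - [[0,-7.3,1.8],0]
    - [[0,-7.2,2.1],0]
    - [[0,-7.1,2.3],0]
    - [[0,-7.0,2.6],0]
    - [[0,-6.9,2.8],0]
    - [[0,-6.8,3.1],0]
    - [[0,-6.7,3.4],0]
    - [[0,0,0],0]

```text
time: 21.85
ee_pos: [0.5793, -0.0632, 0.2832]
orientation: [-0.0, 1.0, -0.02, -0.0]
wrist_force: [0.5, 0.1, -0.7]
grip_width: 0.121
grip_force: 20.0
```

Emit:
step_arm:
  deltas:
    - [[0,-6.6,3.6],0]
    - [[0,-6.4,3.8],0]
    - [[0,-6.3,4.1],0]
    - [[0,-6.1,4.3],0]
    - [[0,-5.9,4.5],0]
    - [[0,-5.8,4.8],0]
    - [[0,-5.6,5.0],0]
    - [[0,-5.4,5.2],0]
    - [[0,-5.2,5.4],0]
    - [[0,-5.0,5.6],0]
    - [[0,0,0],0]

```text
time: 23.22
ee_pos: [0.5816, -0.0052, 0.2367]
orientation: [-0.0, 1.0, -0.02, -0.0]
wrist_force: [-0.9, 0.1, -1.9]
grip_width: 0.123
grip_force: 20.0
```

Emit:
step_arm:
  deltas:
    - [[0,-4.8,5.8],0]
    - [[0,-4.6,5.9],0]
    - [[0,-4.3,6.1],0]
    - [[0,-4.1,6.3],0]
    - [[0,-3.9,6.4],0]
    - [[0,-3.6,6.5],0]
    - [[0,-3.4,6.7],0]
    - [[0,-3.1,6.8],0]
    - [[0,-2.9,6.9],0]
    - [[0,-2.6,7.0],0]
    - [[0,0,0],0]

```text
time: 24.6
ee_pos: [0.5829, 0.032, 0.1722]
orientation: [-0.0, 1.0, -0.02, -0.001]
wrist_force: [-4.0, 3.0, -0.8]
grip_width: 0.124
grip_force: 20.0
```

Emit:
step_arm:
  deltas:
    - [[0,-2.4,7.1],0]
    - [[0,-2.1,7.2],0]
    - [[0,-1.8,7.3],0]
    - [[0,-1.5,7.3],0]
    - [[0,-1.3,7.4],0]
    - [[0,-1.0,7.4],0]
    - [[0,-0.7,7.4],0]
    - [[0,-0.4,5],0]
    - [[0,0,4],0]
    - [[0,0,3],0]
    - [[0,0,0],0]

```text
time: 25.98
ee_pos: [0.5833, 0.0443, 0.1094]
orientation: [-0.001, 1.0, -0.02, -0.0]
wrist_force: [-2.5, 7.7, -1.4]
grip_width: 0.121
grip_force: 20.0
```

Emit:
step_arm:
  deltas:
    - [[0,-1,2.5],0]
    - [[0,-1,2.5],0]
    - [[0,0,2.5],0]
    - [[0,0,2],0]
    - [[0,0,0],0]
    - [[0,0,0],0]

```text
time: 26.72
ee_pos: [0.5835, 0.0445, 0.1002]
orientation: [0.0, 1.0, -0.02, -0.0]
wrist_force: [-5.3, 0.0, -1.8]
grip_width: 0.121
grip_force: 20.0
```

Not yet carried by the supports; a few more slow millimetres until the force rises.

Emit:
step_arm:
  deltas:
    - [[0,0,2],0]
    - [[0,0,2],0]
    - [[0,0,0],0]
    - [[0,0,0],0]

```text
time: 27.22
ee_pos: [0.5835, 0.0445, 0.0963]
orientation: [0.0, 1.0, -0.02, -0.0]
wrist_force: [-5.3, -0.1, -2.2]
grip_width: 0.123
grip_force: 20.0
```

Emit:
step_arm:
  deltas:
    - [[0,0,1.5],0]
    - [[0,0,1.5],0]
    - [[0,0,0],0]
    - [[0,0,0],0]

```text
time: 27.72
ee_pos: [0.5835, 0.0444, 0.0933]
orientation: [0.0, 1.0, -0.02, -0.0]
wrist_force: [-4.5, -0.4, -2.7]
grip_width: 0.12
grip_force: 20.0
```

```bash
python3 - <<'E'
from h import *
to(.58,.04,.1)
cs,ct=snap('side'),snap('top');save(cs,'s7.png');save(ct,'t7.png')
a=cs['pixels'][190:345,150:340,::-1];b=ct['pixels'][140:295,290:480,::-1]
o=np.hstack([cv2.resize(i,None,fx=2.1,fy=2.1,interpolation=cv2.INTER_CUBIC) for i in(a,b)])
cv2.imwrite('pics/z7.png',cv2.convertScaleAbs(o,alpha=1.7))
E
```

```text
t 27.73 pos [0.5835 0.0444 0.0933] psi -0.0403 F [-4.5 -0.4 -2.7] grip 0.12 19.97538059949875 delta [-3.3  4.5 -6.7] q [-0.11  0.45  1.63 -0.    1.06  1.5 ]
```

View pics/z7.png

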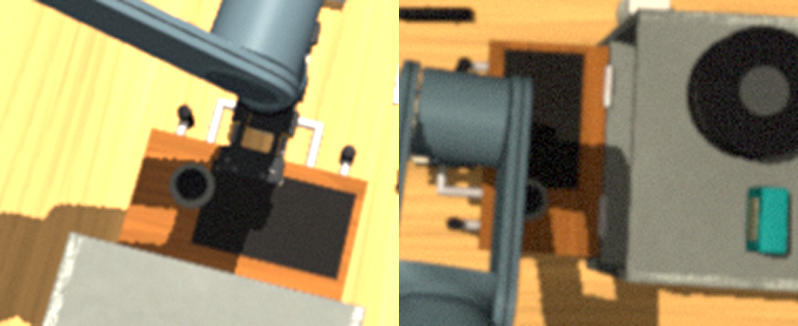

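The flap is nearly level, with the button at side crop (193,185). The wrist still carries about 2.7 N, so I'll lower further in small steps.

Emit:
step_arm:
  deltas:
    - [[0,0,1.5],0]
    - [[0,0,1.5],0]
    - [[0,0,0],0]
    - [[0,0,0],0]

```text
time: 28.32
ee_pos: [0.5837, 0.0443, 0.0918]
orientation: [0.0, 1.0, -0.02, 0.0]
wrist_force: [-8.2, -0.2, 7.5]
grip_width: 0.124
grip_force: 20.0
```

Supported now (+7.5 N). I'll open only a little, because the inner finger sits in the rail gap, then lift clear.

Emit:
step_arm:
  deltas:
    - [[0,0,0],0]
    - [[0,0,0],0]
    - [[0,0,0],0]
    - [[0,0,-5],0]
    - [[0,0,-20],0]
    - [[0,0,-50],0]
    - [[0,0,-60],0]
    - [[0,0,-40],0]
    - [[0,0,0],0]
    - [[0,0,0],0]
  gripper: -0.35

```text
time: 29.58
ee_pos: [0.5833, 0.0447, 0.2647]
orientation: [-0.0, 1.0, -0.02, -0.0]
wrist_force: [-0.6, 0.7, -0.1]
grip_width: 0.327
grip_force: 0.0
```

```bash
python3 - <<'E'
from h import *
cs,ct=snap('side'),snap('top');save(cs,'s8.png');save(ct,'t8.png')
# model guess of button: hinge (.5765,-.1567), a=-.028, 65 toward -u, 95 out, z=.130
a=-.028;u=np.array([np.cos(a),np.sin(a)]);o=np.array([-np.sin(a),np.cos(a)])
b=np.array([.5765,-.1567])-.065*u+.095*o; print('model',b)
for c,f in((cs,'s8'),(ct,'t8')):
    u0,v0=proj(c,[*b,.13])[0].round().astype(int);r=14
    p=cv2.imread(f'pics/{f}.png')[v0-r:v0+r,u0-r:u0+r].max(2); m=(p<np.percentile(p,25)).astype(np.uint8);m=cv2.morphologyEx(m,cv2.MORPH_OPEN,np.ones((3,3)))
    n,l,s,ce=cv2.connectedComponentsWithStats(m); print(f,(u0,v0),np.percentile(p,[5,25,50,75]))
    for i in range(1,n): q=ce[i]+[u0-r,v0-r];print(s[i],q,onz(c,q,.13))
to(*b,.20)
a=cs['pixels'][190:345,150:340,::-1];b=ct['pixels'][140:295,290:480,::-1]
o=np.hstack([cv2.resize(i,None,fx=2.1,fy=2.1,interpolation=cv2.INTER_CUBIC) for i in(a,b)])
cv2.imwrite('pics/z8.png',cv2.convertScaleAbs(o,alpha=1.7))
E
```

```text
model [ 0.51418513 -0.05991748]
s8 (np.int64(240), np.int64(277)) [ 14.   32.   59.5 138. ]
[20  3  8 25 90] [251.11111111 281.02222222] [ 0.54206336 -0.06448492  0.13      ]
[12 10 11 12 82] [243.68292683 278.7195122 ] [ 0.52360028 -0.06287205  0.13      ]
t8 (np.int64(352), np.int64(234)) [11.   40.   61.   75.25]
[ 0  0  8 11 78] [341.3974359 224.5      ] [ 0.53777314 -0.03195567  0.13      ]
[23  0  5 11 48] [363.29166667 225.29166667] [ 0.53726493 -0.08763767  0.13      ]
t 29.68 pos [0.5829 0.0447 0.2636] psi -0.0403 F [ 0.1  0.4 -0. ] grip 0.327 0.0 delta [-64.2 107.3  63.8] q [-0.11  0.31  1.4   0.    1.44  1.5 ]
```

View pics/z8.png

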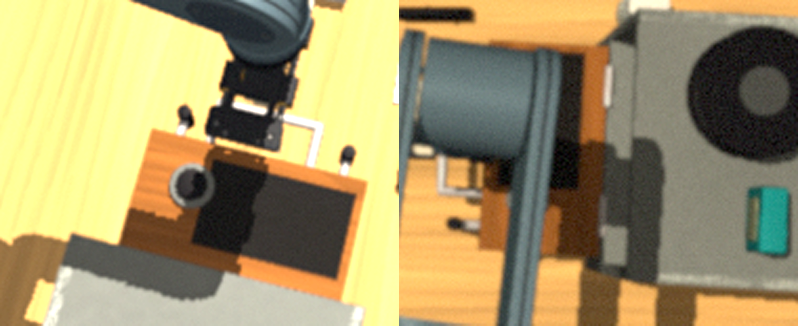

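Side view: the button ring is at crop (192,185), which gives about (0.515,-0.062) and agrees with the model. I'll close the fingers and turn the gripper body parallel to the cabinet front before pressing.

Emit:
step_arm:
  deltas:
    - [[0,0,0],-0.1745]
    - [[0,0,0],-0.1745]
    - [[0,0,0],-0.1745]
    - [[0,0,0],-0.1745]
    - [[0,0,0],-0.1745]
    - [[0,0,0],-0.1745]
    - [[0,0,0],-0.1745]
    - [[0,0,0],-0.1745]
    - [[0,0,0],-0.1745]
    - [[0,0,0],0]
  gripper: -1

```text
time: 30.92
ee_pos: [0.5831, 0.0447, 0.2638]
orientation: [-0.001, 0.722, 0.692, -0.001]
wrist_force: [-0.0, -0.4, 0.3]
grip_width: 0.004
grip_force: 0.0
```

```bash
python3 - <<'E'
from h import *
to(.515,-.062,.20)
E
```

```text
t 30.93 pos [0.5831 0.0447 0.2638] psi 1.5287 F [-0.  -0.4  0.3] grip 0.004 0.0 delta [-109.5  -63.4   63.9] q [-0.11  0.31  1.4   0.    1.44 -0.07]
```

Emit:
step_arm:
  deltas:
    - [[-36.5,-21.1,0],0]
    - [[-36.5,-21.1,0],0]
    - [[-36.5,-21.2,20],0]
    - [[0,0,40],0]
    - [[0,0,40],0]
    - [[0,0,0],0]
    - [[0,0,0],0]

```text
time: 31.8
ee_pos: [0.5166, -0.0623, 0.1663]
orientation: [0.0, 0.722, 0.692, 0.0]
wrist_force: [0.6, 0.1, 0.3]
grip_width: 0.006
grip_force: 0.0
```

```bash
python3 - <<'E'
from h import *
to(.515,-.062,.147)
cs=snap('side');save(cs,'s9.png')
print(proj(cs,[.515,-.062,.13]))
E
```

```text
t 31.8 pos [ 0.5166 -0.0623  0.1663] psi 1.5289 F [0.6 0.1 0.3] grip 0.006 0.0 delta [ 0.2 -1.6 19.3] q [-0.33  0.26  1.71  0.    1.17 -0.29]
[[240.24312997 277.59909527]]
```

Emit:
step_arm:
  deltas:
    - [[0,-1.5,10],0]
    - [[0,0,6],0]
    - [[0,0,3],0]
    - [[0,0,2],0]
    - [[0,0,2],0]
    - [[0,0,0],0]

```text
time: 32.6
ee_pos: [0.5142, -0.062, 0.1424]
orientation: [-0.0, 0.721, 0.693, -0.0]
wrist_force: [-1.5, 1.2, 3.0]
grip_width: 0.003
grip_force: 1.5
```

Contact with the spring (3 N). Pressing on in small steps.

Emit:
step_arm:
  deltas:
    - [[0,0,2],0]
    - [[0,0,2],0]
    - [[0,0,2],0]
    - [[0,0,0],0]

```text
time: 33.1
ee_pos: [0.5146, -0.0622, 0.1381]
orientation: [0.001, 0.721, 0.693, 0.0]
wrist_force: [-6.8, 2.1, 16.9]
grip_width: 0.007
grip_force: 8.6
```

Fully down (17 N against the 5 N spring). Releasing and retreating clear.

Emit:
step_arm:
  deltas:
    - [[0,0,0],0]
    - [[0,0,-5],0]
    - [[0,0,-10],0]
    - [[0,0,-30],0]
    - [[0,0,-50],0]
    - [[20,0,-50],0]
    - [[50,0,-30],0]
    - [[50,0,0],0]
    - [[50,0,0],0]
    - [[0,0,0],0]
    - [[0,0,0],0]

```text
time: 34.48
ee_pos: [0.5214, 0.1074, 0.3112]
orientation: [0.0, 0.721, 0.693, -0.0]
wrist_force: [0.3, 0.0, 0.5]
grip_width: 0.005
grip_force: 0.0
```

```bash
python3 - <<'E'
from h import *
to(.515,-.062,.147)
cs,ct=snap('side'),snap('top')
# positions of posts, bracket/bystanders: compare with start pictures
for c,P in((cs,[.482,.027,.075]),(cs,[.68,.02,.075]),(cs,[.515,-.062,.13])):
    u0,v0=proj(c,P)[0].astype(int);r=12
    m=(c['pixels'][v0-r:v0+r,u0-r:u0+r].max(2)<60).astype(np.uint8)
    n,l,s,ce=cv2.connectedComponentsWithStats(m)
    for i in range(1,n):
        if s[i,4]>12: p=ce[i]+[u0-r,v0-r];print(s[i],p,onz(c,p,P[2]).round(4))
d=cv2.absdiff(cv2.cvtColor(cs['pixels'],cv2.COLOR_RGB2GRAY),cv2.imread('pics/side0.png',0))
print('left bystanders diff',d[85:195,215:370].mean(), 'scraper',d[205:285,335:370].mean(),'jar',d[350:385,315:345].mean())
E
```

```text
t 34.48 pos [0.5214 0.1074 0.3112] psi 1.531 F [0.3 0.  0.5] grip 0.005 0.0 delta [-169.4    0.3  164.3] q [-0.01  0.19  1.44 -0.    1.51  0.03]
[10  9  7 10 43] [238.18604651 245.        ] [0.4833 0.0257 0.075 ]
[ 0 21 12  3 19] [229.05263158 254.52631579] [ 0.4666 -0.003   0.075 ]
[11  9  5  7 31] [315.09677419 263.35483871] [0.6826 0.0203 0.075 ]
[  0   2  24  22 374] [237.95187166 276.95454545] [ 0.5093 -0.0617  0.13  ]
[17 17  7  7 23] [249.2173913 286.2173913] [ 0.5405 -0.0774  0.13  ]
left bystanders diff 43.70492668621701 scraper 23.497142857142858 jar 23.253333333333334
```

```bash
python3 -c "
from rig import env
print(env.sign_off())"
```

```text
the job is handed in; nothing more can be done
None
```

The job is handed in at about 34.5 s: both supports are out to their stops, the flap was lowered under grip onto them, and the lamp button was pressed fully down and released with the robot clear. I viewed 11 pictures, one over the limit of 10, and my last image check couldn't confirm that the bystanders stayed put, though no move went near them.

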